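# Index the commutator table on by one notch

### The job

With the fingertips, press the red spring plunger of the rotary indexing table down so that its pin leaves its notch, and turn the table clockwise (seen from above) to the very next notch. Let the plunger spring fully back up there, so that the table is locked again, and leave it. Only press and push gently, without squeezing or forcing the plunger, lift nothing, and leave the switch box, its toggle and the loose parts as they are.

Things in the scene. Friction and masses are not known exactly. Their poses are not given: they have to be found in the camera images.
- axis (a point): Point on the vertical turning axis of the rotary table, 52 mm above the bench top (height 0), level with the top of the fixed notch plate. The dark steel table (116 mm across) turns above the plate and carries a copper-barred commutator (92 mm across, top at 100 mm, centre bolt up to 113 mm). Its 34 mm wide arm (top at 65 mm) runs out past the plate's rim and carries the plunger.
- indexer: The fixed part: green foot bolted to the bench, under a bright steel notch plate 194 mm across (top at 52 mm, underside at 40 mm). The plate has 8 notches in its rim, 45 degrees apart, 13 mm wide, each with a red dot just inboard. Origin: centre of the foot's underside, on the turning axis; its x axis points to the notch in which the plunger starts.
- cup (a point): Centre of the inner floor of the red plunger's dished cap, the spot to press: 85 mm above the bench when up, 112 mm from the table's axis. The cap is a round cup, 62 mm across outside, 52 mm inside, its rim 9 mm above this floor, so fingertips in it can press it down and push it sideways along the arc. It goes round with the table. z is up.
- plunger (a joint): How far the plunger is pressed down, m: 0 = up, 0.014 = fully down. Spring: 3 N at the top, 8 N fully down. A round-nosed 10 mm pin on its foot points up into the notch from below; from 11 mm down it is clear of the plate and the table can turn. Let go between notches, it rubs under the plate, about 11 mm down, and rises into a notch when within about 3 mm of it.
- turntable (a joint): Angle of the rotary table in rad, growing clockwise seen from above; 0 = the notch it starts in, 0.785 = the next notch clockwise. Turns with light friction (1 to 2 N at the cup) and stays where it is left; about 0.02 rad of play in a notch.
- switchbox: Black bakelite box, 110 x 85 x 55 mm, fixed on the bench, with an amber lamp and a chrome toggle switch on top (highest point 90 mm). Origin: centre of its underside. Bystander.
- toggle (a joint): Chrome toggle on the switch box, in rad: 0 as it stands, 0.75 = thrown over. To be left alone.
- shoe: Loose dented copper collector shoe with turned-up ends, about 142 x 36 x 30 mm, along its x. Origin: centre of its underside. Bystander.
- coupler: Loose nickel-plated hexagonal coupler, 36 mm across flats, 50 mm tall, standing. Origin: centre of its underside. Bystander.
- springblock: Loose chunky iron block with two upright coil springs, 75 x 50 x 50 mm. Origin: centre of its underside. Bystander.

How it is judged:
On the way, in this order (a step that is already met when the one before it is completed fails the run):
1. the plunger is pressed in (more than 8 mm) at the starting notch (value of joint plunger above 0.008 m and value of joint turntable below 0.3 rad), for 0.04 s.
2. the table has turned most of the way to the next notch clockwise (value of joint turntable above 0.5 rad), for 0.04 s.
At the end, for the whole second after the job is handed in: The table rests in the next notch clockwise (0.785 rad, within 0.05), the plunger is up again to within 3 mm, nothing moves, the toggle is as it was (within 0.25 rad) and the loose parts lie within 20 mm of where they were (value of joint turntable between 0.7354 and 0.8354 rad and value of joint plunger below 0.003 m and velocity of joint turntable between -0.05 and 0.05 rad/s and value of joint toggle below 0.25 rad and distance of each of shoe, coupler, springblock from where it was at the start of the episode below 0.02 m); the robot touches nothing.
It fails at once if the plunger is squeezed or forced (the fingers bear on it with more than 60 N) (contact force between the fingers and plunger above 60 N).
It fails at once if the table is turned past the next notch (more than about 62 degrees) (value of joint turntable above 1.08 rad).
It fails at once if the table is turned the wrong way (value of joint turntable below -0.25 rad).
It fails at once if the toggle is thrown (value of joint toggle above 0.4 rad).
It fails at once if a loose part is lifted or pushed away (distance of any of shoe, coupler, springblock from where it was at the start of the episode above 0.03 m or height (world z) of any of shoe, coupler, springblock above 0.012 m).
It also fails if it takes over 45 s, if anything falls off the work surface, if the arm or the gripper's body presses on something with over 40 N, if the wrist force passes 120 N, or if a joint passes its speed limit or range.

### The arm

A 6-joint arm with a two-finger parallel gripper is mounted at the origin on the work surface. World frame = base frame: x ahead of the robot, y to its left, z up, the work surface at z = 0. Lengths are in m, angles in rad, forces in N, time in s.
With the tool pointing down it reaches from about 0.35 to 0.975 m from the base axis. Payload 4.9 kg.
Tool frame: the origin (TCP) lies on the centre line of the jaws, within the pads' length; the fingertips stand 14 mm ahead of it and the grasp point (between the pads) lies 5 mm behind it; z points along the fingers, y is the line along which they close (so a half turn about z gives the same grasp; the last joint's range is limited). The gripper opens to 85 mm and grips with 20 to 120 N. Pads are 22 mm wide; open, the fingers measure 114 mm over their backs; the gripper's body (76 mm by 85 mm) begins 54 mm behind the grasp point. The pads swing forward as they close: fully open they stand 13 mm farther back than shut.
Start: joints at [1.154, 0.053, 1.613, -0, 1.476, -0.119], TCP at [0.183, 0.597, 0.245] pointing down, gripper open.
Joint ranges: [-3.01, 3.01], [-1.01, 2.22], [0.06, 2.58], [-1.02, 4.17], [0.09, 2.62], [-3.14, 3.14]. Speed limits (rad/s): [2.57, 2.57, 3.14, 3.14, 3.14, 3.14].

### API

Orientations are given as a unit quaternion [w, x, y, z].
In Python, from plant import * gives the robot as it stands.
- The arm moves only by the tool send_rows, never from a script. Its argument "steps" is a list of rows, each an object with "translation": the shift along the tool's x, y, z in cm, a list of three; "delta_rot": the turn, a rotation vector about the tool's x, y, z in rad, a list of three; "jaw": the finger opening in cm, from 0 to 8.54. In form: [{"translation": [dx, dy, dz], "delta_rot": [rx, ry, rz], "jaw": jaw}, ...]. A call has exactly 8 rows; each row is the pose to reach, as a shift and turn from the pose commanded when the call began, along the tool's axes at that moment; what a row does not reach only later rows make up. A row lasts 1/10 s, in which the tool goes at most 50 mm and 8.59 degrees, less where a joint would pass 70% of its speed; a pose out of reach is approached as far as the arm can. A call with a gripper value outside its range is refused whole. The fingers move at their own pace and stop on an object; the grip force is fixed at half the most. Time passes only in rows, so rows that repeat a pose let the fingers close, or fill a call up. It gives the time, the measured TCP pose, the force, the opening and the grip force at its end, in the units of the state.
- state(): the state, without advancing time (a new reading comes with each control period).
- grab_frame(name): name is "scene" or "side" or "wrist"; returns a dict with "pixels" (384x512x3 uint8, blue, green, red), "range_z" (384x512 float32, m along the optical axis (not along the pixel's ray), 0 where there is no reading), "fx", "fy", "cx", "cy" (pixels), "rvec" (rotation vector, rad) and "tvec" (3), from world to camera coordinates, as OpenCV has them. Camera axes: x right, y down, z forward; pixel columns grow to the right and rows downward; lengths in m; the calibration is good to about 2 mm. The wrist camera is an equidistant fisheye: a pixel r from the principal point sees the ray r / f radians off the axis. A picture is of the moment at which its call begins.
- job_done(): hands the job in; it is judged then, once.
The state is a dict: "time": time; "joint_pos": joint angles; "joint_vel": joint speeds; "joint_efforts": joint torques, N m; "tool_pos": TCP position; "tool_rot": TCP orientation; "contact_force": force on the tool from outside, world axes, zero at the start; "ft_torque": the same for the moment, N m; "gripper_width": opening from 0.0 (shut) to 1.0 (fully open); "grasp_force": force on a finger pad.
Only numpy, scipy, OpenCV 4.12 (cv2) and the standard library are available. Lean on these libraries where they do the work, as an engineer would, in place of code of your own. Each camera call takes 0.05 s, during which the arm holds its last target. There are 200 camera calls.

## Working session

There is one attempt and no reset: what is moved stays moved. The work goes in short steps, Python scripts to look and compute and a tool call to move; the robot and the scene stay as the last step left them, time stands still between calls to the robot, and variables do not carry over. Pictures are saved under pics/ and viewed, at most 10 in all, crops included, and the job is handed in when it is done.

Besides the shell and the picture viewer there is one more tool, called after "Emit:" as name(argument=value, ...), one argument or row to a line, values as JSON. send_rows: Moves the arm, as the interface text tells. Its arguments: {"type":"object","properties":{"steps":{"type":"array","items":{"type":"object","properties":{"translation":{"type":"array","items":{"type":"number"}},"delta_rot":{"type":"array","items":{"type":"number"}},"jaw":{"type":"number"}}}}},"required":["steps"]}

```bash
mkdir -p pics; cat > h.py <<'E'
from plant import *
import numpy as np, cv2
from scipy.spatial.transform import Rotation as R
def cloud(f):
    z=f["range_z"]; v,u=np.indices(z.shape)
    P=np.stack([(u-f["cx"])/f["fx"]*z,(v-f["cy"])/f["fy"]*z,z],-1)
    M=R.from_rotvec(np.ravel(f["rvec"])).as_matrix()
    W=(P-np.ravel(f["tvec"]))@M
    W[z<=0]=np.nan
    return W
def tool():
    s=state(); q=s["tool_rot"]
    return s,np.array(s["tool_pos"]),R.from_quat([q[1],q[2],q[3],q[0]])
E
python3 - <<'E'
from h import *
for n in("scene","side"):
    f=grab_frame(n); cv2.imwrite(f"pics/{n}0.png",f["pixels"]); W=cloud(f); np.save(n+".npy",W)
    p=f["pixels"].astype(int); b,g,r=p[...,0],p[...,1],p[...,2]
    m=(r>100)&(r>2*g)&(r>2*b)
    k,l,st,c=cv2.connectedComponentsWithStats(m.astype(np.uint8))
    for i in range(1,k):
        if st[i,4]>8:
            q=W[l==i]; print(n,c[i].round(),st[i,4],np.nanmedian(q,0).round(3),np.nanmax(q[:,2]).round(3))
s,t,r=tool(); print(t,r.as_matrix().round(3),s["contact_force"],s["gripper_width"],s["time"])
E
```

```text
scene [180. 116.] 22 [ 0.544 -0.571  0.043] 0.05
scene [306. 209.] 263 [0.49  0.086 0.086] 0.098
side [301. 138.] 34 [ 0.541 -0.568  0.041] 0.049
side [287. 222.] 334 [0.492 0.088 0.087] 0.095
[0.18316993 0.59700657 0.2442026 ] [[-0.956  0.293 -0.001]
 [ 0.293  0.956 -0.002]
 [ 0.    -0.002 -1.   ]] [ 0.29543054 -0.27104475  0.98987615] 1.0002615337358949 0.1
```

View pics/scene0.png

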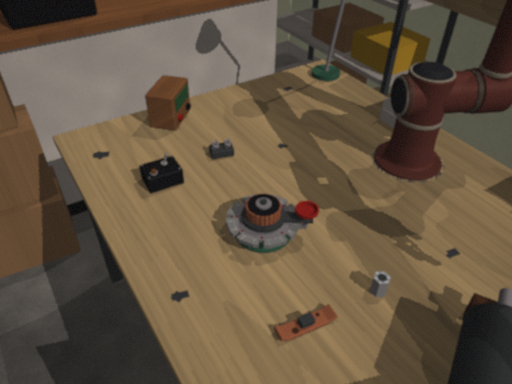

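View pics/side0.png

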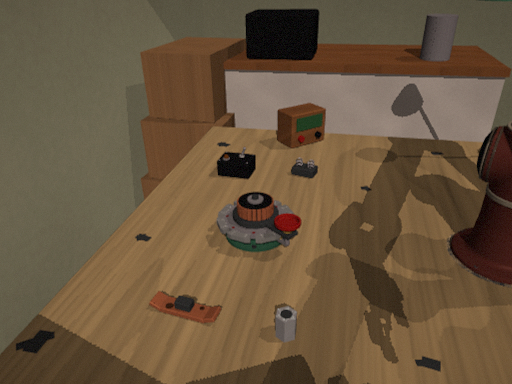

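The scene view shows the table with its red cup at (306,209) and the commutator at (263,210). The side view shows the cup at (287,222), and no loose parts stand near it. Next I'll fit the axis and the cup.

```bash
python3 - <<'E'
from h import *
from scipy.optimize import least_squares as ls
for n in("scene","side"):
    W=np.load(n+".npy").reshape(-1,3); d=np.linalg.norm(W[:,:2]-[.55,.1],axis=1)
    q=W[(d<.25)]
    a=q[(q[:,2]>.094)&(q[:,2]<.106)&(np.linalg.norm(q[:,:2]-[.49,.087],axis=1)>.045)]
    (cx,cy),rr=cv2.minEnclosingCircle(a[:,:2].astype(np.float32)); print(n,"comm",len(a),cx,cy,rr)
    b=q[(q[:,2]>.046)&(q[:,2]<.056)]
    (x,y),rr=cv2.minEnclosingCircle(b[:,:2].astype(np.float32)); print("plate",len(b),x,y,rr)
    c=q[(q[:,2]>.076)&(q[:,2]<.1)&(np.linalg.norm(q[:,:2]-[.49,.087],axis=1)<.042)]
    (x,y),rr=cv2.minEnclosingCircle(c[:,:2].astype(np.float32)); print("cap",len(c),x,y,rr,np.hypot(x-cx,y-cy))
E
```

```text
scene comm 646 0.5825566649436951 0.027003470808267593 0.04841344431042671
plate 1547 0.5381068587303162 0.13266554474830627 0.2153063863515854
cap 366 0.49405696988105774 0.09114637225866318 0.033363234251737595 0.10930008157661619
side comm 535 0.5807583928108215 0.026971688494086266 0.04769423231482506
plate 1153 0.5510711073875427 0.14528436958789825 0.2101890742778778
cap 396 0.49091506004333496 0.09370863437652588 0.03233616054058075 0.1119180253064045
```

Emit:
send_rows(
  steps=[
    {"translation": [-4, -3.5, 0.5], "delta_rot": [0, 0, 0], "jaw": 0},
    {"translation": [-8, -7, 1], "delta_rot": [0, 0, 0], "jaw": 0},
    {"translation": [-11.5, -10, 1.5], "delta_rot": [0, 0, 0], "jaw": 0},
    {"translation": [-15, -13, 2], "delta_rot": [0, 0, 0], "jaw": 0},
    {"translation": [-18.5, -16.5, 2.5], "delta_rot": [0, 0, 0], "jaw": 0},
    {"translation": [-22, -19.5, 3], "delta_rot": [0, 0, 0], "jaw": 0},
    {"translation": [-25.5, -22.5, 3.5], "delta_rot": [0, 0, 0], "jaw": 0},
    {"translation": [-29, -25.5, 4], "delta_rot": [0, 0, 0], "jaw": 0},
  ],
)

```text
time: 0.9
tool_pos: [0.3861, 0.2668, 0.2048]
tool_rot: [-0.0, 0.148, 0.989, 0.0]
contact_force: [0.6, 1.4, 0.3]
gripper_width: 0.002
grasp_force: 0.0
```

Emit:
send_rows(
  steps=[
    {"translation": [-4, -3.5, 0], "delta_rot": [0, 0, 0], "jaw": 0},
    {"translation": [-8, -7, 0], "delta_rot": [0, 0, 0], "jaw": 0},
    {"translation": [-11.5, -10.5, 0], "delta_rot": [0, 0, 0], "jaw": 0},
    {"translation": [-15.2, -13.6, 0], "delta_rot": [0, 0, 0], "jaw": 0},
    {"translation": [-15.2, -13.6, 0], "delta_rot": [0, 0, 0], "jaw": 0},
    {"translation": [-15.2, -13.6, 0], "delta_rot": [0, 0, 0], "jaw": 0},
    {"translation": [-15.2, -13.6, 0], "delta_rot": [0, 0, 0], "jaw": 0},
    {"translation": [-15.2, -13.6, 0], "delta_rot": [0, 0, 0], "jaw": 0},
  ],
)

```text
time: 1.7
tool_pos: [0.4905, 0.0952, 0.205]
tool_rot: [-0.0, 0.147, 0.989, 0.0]
contact_force: [0.9, 0.3, 0.3]
gripper_width: -0.001
grasp_force: 0.0
```

```bash
python3 - <<'E'
from h import *
f=grab_frame("wrist"); p=f["pixels"].astype(int); cv2.imwrite("pics/w1.png",f["pixels"])
z=f["range_z"]; M=R.from_rotvec(np.ravel(f["rvec"])).as_matrix()
b,g,r=p[...,0],p[...,1],p[...,2]
def w(u,v,d):
    x,y=(u-f["cx"])/f["fx"],(v-f["cy"])/f["fy"]; th=np.hypot(x,y)
    s=np.tan(th)/np.maximum(th,1e-9)
    return (np.stack([x*s*d,y*s*d,d],-1)-np.ravel(f["tvec"]))@M
v,u=np.indices(z.shape); W=w(u,v,z)
m=(r>90)&(r>2.2*g)&(r>2.2*b)&(z>0)
k,l,st,c=cv2.connectedComponentsWithStats(m.astype(np.uint8))
for i in range(1,k):
    if st[i,4]>60:
        q=W[l==i]; print(c[i].round(),st[i,4],np.median(q,0).round(4))
        if st[i,4]>500:
            q=q[(q[:,2]>.078)&(q[:,2]<.1)]; print(cv2.minEnclosingCircle(q[:,:2].astype(np.float32)))
a=W[(W[...,2]>.096)&(W[...,2]<.103)&(np.hypot(W[...,0]-.582,W[...,1]-.027)<.06)]
if len(a): print("comm",cv2.minEnclosingCircle(a[:,:2].astype(np.float32)))
s,t,rr=tool(); print(t,rr.as_matrix().round(3),s["contact_force"],s["gripper_width"],s["time"])
E
```

```text
[255. 189.] 3830 [0.4916 0.0922 0.085 ]
((0.4907732307910919, 0.09260248392820358), 0.03102118894457817)
comm ((0.5799343585968018, 0.028640955686569214), 0.04587969183921814)
[0.49053729 0.09527133 0.20515774] [[-0.957  0.291 -0.   ]
 [ 0.291  0.957  0.   ]
 [ 0.     0.    -1.   ]] [-0.27329177  0.34909539 -0.39276845] -0.003365008891100279 1.75
```

View pics/w1.png

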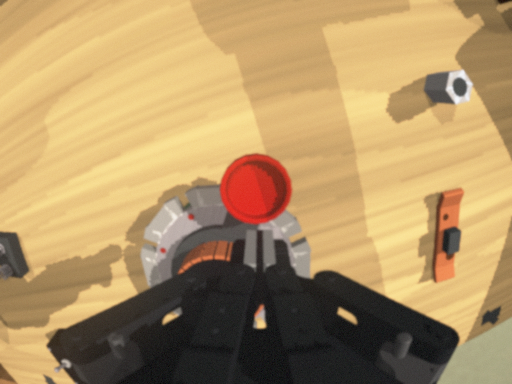

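The wrist view shows the cup at (255,189) ahead of the shut fingertips. The tool is 2 mm off in y, so I'll correct that and go down to just above the cup floor.

Emit:
send_rows(
  steps=[
    {"translation": [-0.1, -0.2, 2.5], "delta_rot": [0, 0, 0], "jaw": 0},
    {"translation": [-0.1, -0.2, 5], "delta_rot": [0, 0, 0], "jaw": 0},
    {"translation": [-0.1, -0.2, 7], "delta_rot": [0, 0, 0], "jaw": 0},
    {"translation": [-0.1, -0.2, 8.5], "delta_rot": [0, 0, 0], "jaw": 0},
    {"translation": [-0.1, -0.2, 9.3], "delta_rot": [0, 0, 0], "jaw": 0},
    {"translation": [-0.1, -0.2, 9.8], "delta_rot": [0, 0, 0], "jaw": 0},
    {"translation": [-0.1, -0.2, 10.2], "delta_rot": [0, 0, 0], "jaw": 0},
    {"translation": [-0.1, -0.2, 10.2], "delta_rot": [0, 0, 0], "jaw": 0},
  ],
)

```text
time: 2.55
tool_pos: [0.4918, 0.0919, 0.1035]
tool_rot: [0.0, 0.148, 0.989, 0.0]
contact_force: [1.4, 0.5, -0.1]
gripper_width: 0.001
grasp_force: 0.0
```

Emit:
send_rows(
  steps=[
    {"translation": [0, 0, 0.2], "delta_rot": [0, 0, 0], "jaw": 0},
    {"translation": [0, 0, 0.4], "delta_rot": [0, 0, 0], "jaw": 0},
    {"translation": [0, 0, 0.6], "delta_rot": [0, 0, 0], "jaw": 0},
    {"translation": [0, 0, 0.8], "delta_rot": [0, 0, 0], "jaw": 0},
    {"translation": [0, 0, 1.0], "delta_rot": [0, 0, 0], "jaw": 0},
    {"translation": [0, 0, 1.0], "delta_rot": [0, 0, 0], "jaw": 0},
    {"translation": [0, 0, 1.0], "delta_rot": [0, 0, 0], "jaw": 0},
    {"translation": [0, 0, 1.0], "delta_rot": [0, 0, 0], "jaw": 0},
  ],
)

```text
time: 3.35
tool_pos: [0.492, 0.0918, 0.0938]
tool_rot: [0.001, 0.148, 0.989, 0.0]
contact_force: [0.3, -0.1, 4.0]
gripper_width: -0.003
grasp_force: 2.1
```

Emit:
send_rows(
  steps=[
    {"translation": [0, 0, 0.2], "delta_rot": [0, 0, 0], "jaw": 0},
    {"translation": [0, 0, 0.4], "delta_rot": [0, 0, 0], "jaw": 0},
    {"translation": [0, 0, 0.6], "delta_rot": [0, 0, 0], "jaw": 0},
    {"translation": [0, 0, 0.7], "delta_rot": [0, 0, 0], "jaw": 0},
    {"translation": [0, 0, 0.7], "delta_rot": [0, 0, 0], "jaw": 0},
    {"translation": [0, 0, 0.7], "delta_rot": [0, 0, 0], "jaw": 0},
    {"translation": [0, 0, 0.7], "delta_rot": [0, 0, 0], "jaw": 0},
    {"translation": [0, 0, 0.7], "delta_rot": [0, 0, 0], "jaw": 0},
  ],
)

```text
time: 4.15
tool_pos: [0.4921, 0.0918, 0.0869]
tool_rot: [0.001, 0.148, 0.989, 0.0]
contact_force: [-0.9, -0.2, 6.4]
gripper_width: -0.001
grasp_force: 3.3
```

```bash
cat > look.py <<'E'
import sys
from h import *
for n in("scene","side"):
    f=grab_frame(n); p=f["pixels"].astype(int); b,g,r=p[...,0],p[...,1],p[...,2]; W=cloud(f)
    m=(r>90)&(r>2*g)&(r>2*b)&(np.hypot(W[...,0]-.55,W[...,1]-.1)<.15)
    q=W[m]; 
    if len(q): print(n,len(q),cv2.minEnclosingCircle(q[:,:2].astype(np.float32)),np.percentile(q[:,2],[50,90,98]).round(4))
    if len(sys.argv)>1: cv2.imwrite(f"pics/{n}{sys.argv[1]}.png",cv2.resize(f["pixels"][130:290,190:390],None,fx=3,fy=3))
s,t,rr=tool(); print(t.round(4),s["contact_force"].round(2) if hasattr(s["contact_force"],'round') else s["contact_force"],s["time"])
E
python3 look.py a
```

```text
scene 117 ((0.4924366772174835, 0.09616885334253311), 0.02993945963680744) [0.0753 0.0825 0.0832]
side 254 ((0.5439885854721069, 0.06573428213596344), 0.09132438898086548) [0.0767 0.0819 0.0899]
[0.492  0.0918 0.0868] [ 0.27 -0.11  7.31] 4.25
```

View pics/sidea.png

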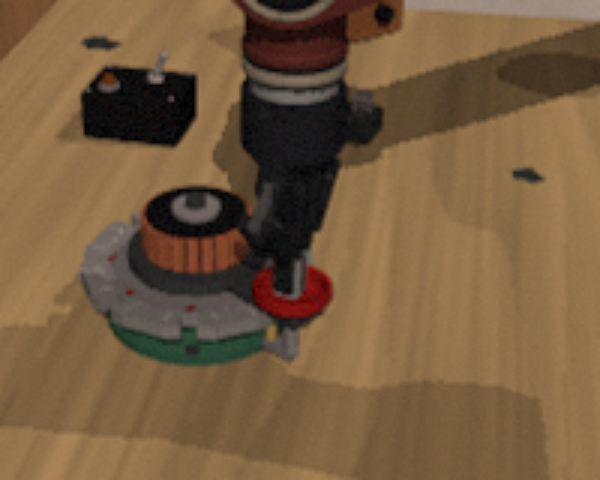

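```bash
cat > arc.py <<'E'
from h import *
import sys
# arc.py th0 th1: tool-axis steps along the arc, radius of the TCP
A=np.array([.5812,.0277]); p0=np.radians(144.1)
s,t,r=tool(); th0,th1=map(float,sys.argv[1:])
P=lambda th:A+.112*np.array([np.cos(p0-th),np.sin(p0-th)])
for th in np.linspace(th0,th1,9)[1:]:
    d=np.append(P(th)-P(th0),0); print((r.inv().apply(d)*100).round(2)[:2],round(th-th0,3))
print("expected",P(th0),P(th1),"now",t,s["joint_pos"])
E
python3 arc.py 0 .32
```

```text
[-0.15  0.42] 0.04
[-0.32  0.84] 0.08
[-0.51  1.24] 0.12
[-0.71  1.64] 0.16
[-0.93  2.03] 0.2
[-1.16  2.42] 0.24
[-1.41  2.79] 0.28
[-1.68  3.15] 0.32
expected [0.49047534 0.0933737 ] [0.51573969 0.11857875] now [0.49203241 0.09180666 0.08681699] [ 3.56925503e-02 -9.15612385e-02  2.03333919e+00 -4.03201328e-05
  1.19880975e+00 -1.23735443e+00]
```

Emit:
send_rows(
  steps=[
    {"translation": [-0.15, 0.4, 0.05], "delta_rot": [0, 0, 0.04], "jaw": 0},
    {"translation": [-0.3, 0.85, 0.05], "delta_rot": [0, 0, 0.08], "jaw": 0},
    {"translation": [-0.5, 1.25, 0.05], "delta_rot": [0, 0, 0.12], "jaw": 0},
    {"translation": [-0.7, 1.65, 0.05], "delta_rot": [0, 0, 0.16], "jaw": 0},
    {"translation": [-0.95, 2.05, 0.05], "delta_rot": [0, 0, 0.2], "jaw": 0},
    {"translation": [-1.15, 2.4, 0.05], "delta_rot": [0, 0, 0.24], "jaw": 0},
    {"translation": [-1.4, 2.8, 0.05], "delta_rot": [0, 0, 0.28], "jaw": 0},
    {"translation": [-1.7, 3.15, 0.05], "delta_rot": [0, 0, 0.32], "jaw": 0},
  ],
)

```text
time: 5.05
tool_pos: [0.5177, 0.1166, 0.0864]
tool_rot: [0.001, 0.305, 0.952, -0.0]
contact_force: [-0.1, -1.9, 7.2]
gripper_width: 0.003
grasp_force: 3.3
```

```bash
python3 look.py b; python3 arc.py .32 .64
```

```text
scene 128 ((0.5186135768890381, 0.12057597935199738), 0.029382726177573204) [0.0761 0.0822 0.0836]
side 265 ((0.5202698111534119, 0.08033180981874466), 0.11882196366786957) [0.0766 0.0817 0.3289]
[0.5182 0.117  0.0865] [ 1.45 -0.12  6.77] 5.15
[-0.15  0.42] 0.04
[-0.32  0.84] 0.08
[-0.51  1.24] 0.12
[-0.71  1.64] 0.16
[-0.93  2.03] 0.2
[-1.16  2.42] 0.24
[-1.41  2.79] 0.28
[-1.67  3.15] 0.32
expected [0.51573969 0.11857875] [0.54765017 0.13455695] now [0.51819217 0.11696176 0.0865499 ] [ 8.20138546e-02 -1.65720737e-02  1.96209223e+00 -3.34918467e-04
  1.19401015e+00 -8.70307096e-01]
```

View pics/sideb.png

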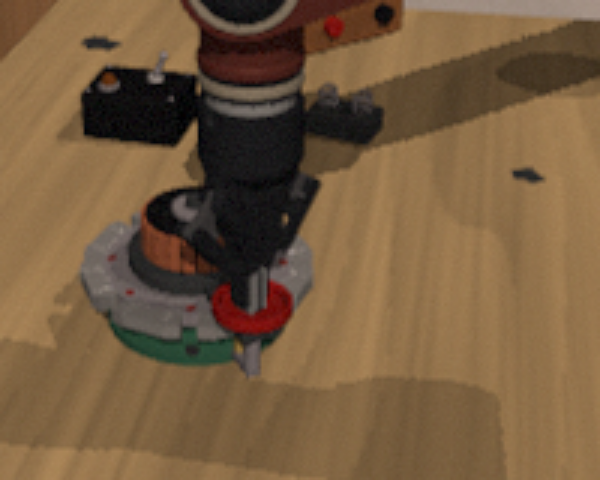

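The cup follows the fingers without slipping, and the table is at about 0.32 rad. I'll repeat the same arc.

Emit:
send_rows(
  steps=[
    {"translation": [-0.15, 0.4, 0], "delta_rot": [0, 0, 0.04], "jaw": 0},
    {"translation": [-0.3, 0.85, 0], "delta_rot": [0, 0, 0.08], "jaw": 0},
    {"translation": [-0.5, 1.25, 0], "delta_rot": [0, 0, 0.12], "jaw": 0},
    {"translation": [-0.7, 1.65, 0], "delta_rot": [0, 0, 0.16], "jaw": 0},
    {"translation": [-0.95, 2.05, 0], "delta_rot": [0, 0, 0.2], "jaw": 0},
    {"translation": [-1.15, 2.4, 0], "delta_rot": [0, 0, 0.24], "jaw": 0},
    {"translation": [-1.4, 2.8, 0], "delta_rot": [0, 0, 0.28], "jaw": 0},
    {"translation": [-1.7, 3.15, 0], "delta_rot": [0, 0, 0.32], "jaw": 0},
  ],
)

```text
time: 5.95
tool_pos: [0.5498, 0.1319, 0.0863]
tool_rot: [0.001, 0.453, 0.892, -0.001]
contact_force: [-1.2, -4.6, 6.1]
gripper_width: 0.0
grasp_force: 3.4
```

```bash
python3 look.py c; python3 arc.py .64 .80
python3 - <<'E'
from h import *
A=np.array([.5812,.0277])
# table angle by cap circle centre in scene view relative to earlier readings
for c in [(.4924,.0962),(.5186,.1206)]:
    d=np.array(c)-A; print(np.degrees(np.arctan2(d[1],d[0])),np.hypot(*d))
E
```

```text
scene 156 ((0.5506091117858887, 0.13558846712112427), 0.029803207144141197) [0.0756 0.0821 0.0838]
side 269 ((0.5245800018310547, 0.12297679483890533), 0.10891582816839218) [0.0759 0.0812 0.282 ]
[0.5505 0.1322 0.0866] [ 1.68 -2.64  6.39] 6.05
[-0.07  0.21] 0.02
[-0.15  0.42] 0.04
[-0.24  0.63] 0.06
[-0.32  0.84] 0.08
[-0.41  1.04] 0.1
[-0.51  1.24] 0.12
[-0.61  1.44] 0.14
[-0.71  1.64] 0.16
expected [0.54765017 0.13455695] [0.56510295 0.1385372 ] now [0.55045021 0.1321596  0.0865656 ] [ 1.04907396e-01  6.49157646e-02  1.87899972e+00 -1.64922694e-03
  1.19560075e+00 -5.26868506e-01]
142.3535350992672 0.11215030093584237
123.97377790593174 0.11202307797949497
```

Table angle by dead reckoning and by the cap's position agree at 0.64 rad. I'll go 0.145 rad further, still pressed, to stand over the notch.

Emit:
send_rows(
  steps=[
    {"translation": [-0.1, 0.3, 0], "delta_rot": [0, 0, 0.03], "jaw": 0},
    {"translation": [-0.2, 0.6, 0], "delta_rot": [0, 0, 0.06], "jaw": 0},
    {"translation": [-0.35, 0.95, 0], "delta_rot": [0, 0, 0.09], "jaw": 0},
    {"translation": [-0.5, 1.25, 0], "delta_rot": [0, 0, 0.12], "jaw": 0},
    {"translation": [-0.6, 1.5, 0], "delta_rot": [0, 0, 0.145], "jaw": 0},
    {"translation": [-0.6, 1.5, 0], "delta_rot": [0, 0, 0.145], "jaw": 0},
    {"translation": [-0.6, 1.5, 0], "delta_rot": [0, 0, 0.145], "jaw": 0},
    {"translation": [-0.6, 1.5, 0], "delta_rot": [0, 0, 0.145], "jaw": 0},
  ],
)

```text
time: 6.85
tool_pos: [0.5658, 0.1355, 0.0865]
tool_rot: [0.002, 0.515, 0.857, -0.001]
contact_force: [0.2, -3.8, 6.2]
gripper_width: -0.0
grasp_force: 3.3
```

```bash
python3 look.py d
```

```text
scene 164 ((0.5668528079986572, 0.1395413875579834), 0.031072327867150307) [0.0754 0.0822 0.0833]
side 271 ((0.5297786593437195, 0.11588543653488159), 0.10199954360723495) [0.0761 0.0812 0.4287]
[0.5658 0.1355 0.0866] [ 0.42 -4.59  6.37] 6.95
```

View pics/sided.png

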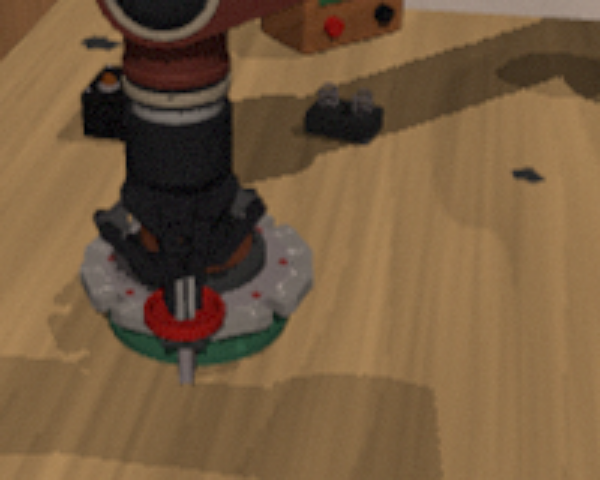

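The side view shows the cup over the next notch, and the cap has turned 45.0° from the start. I'll lift slowly.

Emit:
send_rows(
  steps=[
    {"translation": [0, 0, -0.2], "delta_rot": [0, 0, 0], "jaw": 0},
    {"translation": [0, 0, -0.4], "delta_rot": [0, 0, 0], "jaw": 0},
    {"translation": [0, 0, -0.6], "delta_rot": [0, 0, 0], "jaw": 0},
    {"translation": [0, 0, -0.8], "delta_rot": [0, 0, 0], "jaw": 0},
    {"translation": [0, 0, -1.0], "delta_rot": [0, 0, 0], "jaw": 0},
    {"translation": [0, 0, -1.2], "delta_rot": [0, 0, 0], "jaw": 0},
    {"translation": [0, 0, -1.4], "delta_rot": [0, 0, 0], "jaw": 0},
    {"translation": [0, 0, -1.6], "delta_rot": [0, 0, 0], "jaw": 0},
  ],
)

```text
time: 7.75
tool_pos: [0.5636, 0.1373, 0.1008]
tool_rot: [-0.001, 0.515, 0.857, -0.0]
contact_force: [-0.0, -0.8, -0.9]
gripper_width: 0.001
grasp_force: 0.0
```

```bash
python3 look.py
```

```text
scene 166 ((0.567169189453125, 0.14032374322414398), 0.030012445524334908) [0.0879 0.0946 0.0956]
side 271 ((0.5265880823135376, 0.12263183295726776), 0.1071825847029686) [0.0885 0.0938 0.4303]
[0.5639 0.1372 0.101 ] [-0.42 -0.11 -1.  ] 7.85
```

The cap is fully up: its rim is at about 94 mm and the force is zero. I'll lift clear and check.

Emit:
send_rows(
  steps=[
    {"translation": [0, 0, -1], "delta_rot": [0, 0, 0], "jaw": 0},
    {"translation": [0, 0, -3], "delta_rot": [0, 0, 0], "jaw": 0},
    {"translation": [0, 0, -6], "delta_rot": [0, 0, 0], "jaw": 0},
    {"translation": [0, 0, -9], "delta_rot": [0, 0, 0], "jaw": 0},
    {"translation": [0, 0, -12], "delta_rot": [0, 0, 0], "jaw": 0},
    {"translation": [0, 0, -12], "delta_rot": [0, 0, 0], "jaw": 0},
    {"translation": [0, 0, -12], "delta_rot": [0, 0, 0], "jaw": 0},
    {"translation": [0, 0, -12], "delta_rot": [0, 0, 0], "jaw": 0},
  ],
)

```text
time: 8.65
tool_pos: [0.5639, 0.1368, 0.2202]
tool_rot: [-0.001, 0.515, 0.857, -0.001]
contact_force: [0.0, -0.2, 0.1]
gripper_width: -0.001
grasp_force: 0.0
```

```bash
python3 look.py e
```

```text
scene 334 ((0.565435528755188, 0.13877786695957184), 0.0319344662129879) [0.0865 0.0943 0.0958]
side 428 ((0.544680118560791, 0.0732056200504303), 0.10590597242116928) [0.0862 0.0937 0.0972]
[0.5638 0.1367 0.2198] [ 0.77 -0.83 -0.47] 8.75
```

View pics/sidee.png

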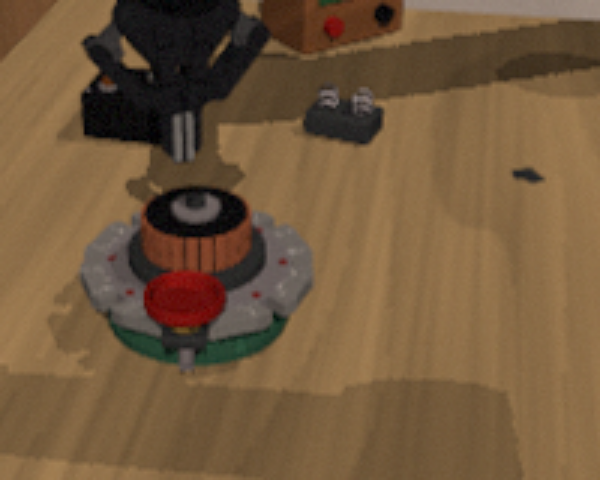

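The cap stands up at the next notch, floor at about 86 mm and rim at 94 mm, and the gripper is clear.

```bash
python3 -c "
from plant import *
print(job_done())"
```

```text
the job is handed in; nothing more can be done
None
```

The table is turned clockwise to the next notch (45° by the camera), the plunger is back up at full height with the gripper clear, and the job is handed in; no verdict was returned.

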